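# Put the painted ducks on their stands

### The job

Pick out the four carved ducks with painted heads and carry each to the round stand of its own head colour (green, red, blue, yellow), setting it down gently, upright and in the middle of the stand, facing any way. Leave the two bare-wood ducks where they are.

Things in the scene. Friction and masses are not known exactly. Their poses are not given: they have to be found in the camera images.
- green_duck: Carved wooden duck, green head and tail, pale grey body and orange bill, loose, any heading: foot plate 62 (x) x 34 (y) x 8 mm, rounded body 38 mm wide (y), widest 26 mm above the underside, back 45 mm high, head top 68 mm; 100 mm long, 60 to 130 g. Origin: centre of the foot's underside; x to the bill, z up. Sides straight from x = -15 to +12 mm: grip there across y.
- red_duck: Carved wooden duck, red head and tail, pale grey body and orange bill, loose, any heading: foot plate 62 (x) x 34 (y) x 8 mm, rounded body 38 mm wide (y), widest 26 mm above the underside, back 45 mm high, head top 68 mm; 100 mm long, 60 to 130 g. Origin: centre of the foot's underside; x to the bill, z up. Sides straight from x = -15 to +12 mm: grip there across y.
- blue_duck: Carved wooden duck, blue head and tail, pale grey body and orange bill, loose, any heading: foot plate 62 (x) x 34 (y) x 8 mm, rounded body 38 mm wide (y), widest 26 mm above the underside, back 45 mm high, head top 68 mm; 100 mm long, 60 to 130 g. Origin: centre of the foot's underside; x to the bill, z up. Sides straight from x = -15 to +12 mm: grip there across y.
- yellow_duck: Carved wooden duck, yellow head and tail, pale grey body and orange bill, loose, any heading: foot plate 62 (x) x 34 (y) x 8 mm, rounded body 38 mm wide (y), widest 26 mm above the underside, back 45 mm high, head top 68 mm; 100 mm long, 60 to 130 g. Origin: centre of the foot's underside; x to the bill, z up. Sides straight from x = -15 to +12 mm: grip there across y.
- blank_light: Unpainted carved duck, all of pale bare wood, loose, to be left alone. The same shape and size as the painted ducks (origin under its foot plate, x towards the bill).
- blank_dark: Unpainted carved duck, all of dark brown bare wood, loose, to be left alone. The same shape and size as the painted ducks (origin under its foot plate, x towards the bill).
- green_stand: Low round display stand fixed to the bench: dark wooden disc 90 mm across and 15 mm high with a flat green top. Origin: centre of its underside on the bench, z up; top surface 15 mm above it. Ducks and stands are mixed, centres at least 125 mm apart; small paint jars (32 mm across, 45 mm high) stand at least 80 mm from any centre.
- red_stand: Low round display stand fixed to the bench: dark wooden disc 90 mm across and 15 mm high with a flat red top. Origin: centre of its underside on the bench, z up; top surface 15 mm above it. Ducks and stands are mixed, centres at least 125 mm apart; small paint jars (32 mm across, 45 mm high) stand at least 80 mm from any centre.
- blue_stand: Low round display stand fixed to the bench: dark wooden disc 90 mm across and 15 mm high with a flat blue top. Origin: centre of its underside on the bench, z up; top surface 15 mm above it. Ducks and stands are mixed, centres at least 125 mm apart; small paint jars (32 mm across, 45 mm high) stand at least 80 mm from any centre.
- yellow_stand: Low round display stand fixed to the bench: dark wooden disc 90 mm across and 15 mm high with a flat yellow top. Origin: centre of its underside on the bench, z up; top surface 15 mm above it. Ducks and stands are mixed, centres at least 125 mm apart; small paint jars (32 mm across, 45 mm high) stand at least 80 mm from any centre.
There are look-alikes about, which are no part of the job. Leave any pink look-alike of the green_duck alone. What is shaped like the green_stand but white is not meant.

How it is judged:
At the end, for the whole second after the job is handed in: Each painted duck stands released and at rest on the stand of its head colour, its foot flat on the stand's top (height within 4 mm, tilt under 0.15 rad), its origin within 15 mm horizontally of the stand's centre; both bare-wood ducks stand upright within 20 mm of where they started (horizontal distance between green_duck and green_stand below 0.015 m and z of green_duck in the frame of green_stand between 0.011 and 0.019 m and angle between each of green_duck, red_duck, blue_duck, yellow_duck, blank_light, blank_dark's own z axis and vertical below 0.15 rad and linear speed of each of green_duck, red_duck, blue_duck, yellow_duck below 0.02 m/s and angular speed of each of green_duck, red_duck, blue_duck, yellow_duck below 0.2 rad/s and horizontal distance between red_duck and red_stand below 0.015 m and z of red_duck in the frame of red_stand between 0.011 and 0.019 m and horizontal distance between blue_duck and blue_stand below 0.015 m and z of blue_duck in the frame of blue_stand between 0.011 and 0.019 m and horizontal distance between yellow_duck and yellow_stand below 0.015 m and z of yellow_duck in the frame of yellow_stand between 0.011 and 0.019 m and distance of each of blank_light, blank_dark from where it was at the start of the episode below 0.02 m); the robot touches nothing.
It fails at once if a bare-wood duck is moved by more than 20 mm (distance of any of blank_light, blank_dark from where it was at the start of the episode above 0.02 m).
It fails at once if a painted duck is dropped or thrown (faster than 0.75 m/s with no finger touching it, a fall of about 3 cm) ((linear speed of green_duck above 0.75 m/s and contact force between green_duck and the fingers below 0.01 N) or (linear speed of red_duck above 0.75 m/s and contact force between red_duck and the fingers below 0.01 N) or (linear speed of blue_duck above 0.75 m/s and contact force between blue_duck and the fingers below 0.01 N) or (linear speed of yellow_duck above 0.75 m/s and contact force between yellow_duck and the fingers below 0.01 N)).
It also fails if it takes over 112 s, if anything falls off the work surface, if the arm or the gripper's body presses on something with over 40 N, if the wrist force passes 120 N, or if a joint passes its speed limit or range.

### The arm

A 7-joint arm with a two-finger parallel gripper is mounted at the origin on the work surface. World frame = base frame: x ahead of the robot, y to its left, z up, the work surface at z = 0. Lengths are in m, angles in rad, forces in N, time in s.
With the tool pointing down it reaches from about 0.35 to 0.9 m from the base axis. Payload 8.1 kg.
Tool frame: the origin (TCP) lies at the very end of the fingers, on their centre line; the grasp point (between the pads) lies 19 mm behind it; z points along the fingers, y is the line along which they close (so a half turn about z gives the same grasp; the last joint's range is limited). The gripper opens to 92 mm and grips with 3 to 60 N. Pads are 19 mm wide; open, the fingers measure 130 mm over their backs; the gripper's body (75 mm by 190 mm) begins 47 mm behind the grasp point.
Start: joints at [-1.388, 0.434, 0.025, 1.573, -0.012, 1.134, -0.075], TCP at [0.176, 0.6, 0.227] pointing down, gripper open.
Joint ranges: [-2.62, 2.62], [-0.44, 2.09], [-1.27, 1.32], [0.08, 2.57], [-1.32, 4.46], [0.12, 2], [-2.74, 2.74]. Speed limits (rad/s): [2.22, 2.22, 3.01, 3.01, 3.14, 3.14, 3.14].

### API

Orientations are given as a rotation vector (axis times angle).
In Python, from cell import arm gives the robot as it stands.
- The arm moves only by the shell command python3 -m pendant 'ROWS' [FORCE]. ROWS is a JSON object of lists of equal length, an entry for each row: "slide": the shift along the tool's x, y, z in units of 0.3 m (1.0 is 0.3 m), a list of three; "dr": the turn, a rotation vector about the tool's x, y, z in units of 0.12 rad (1.0 is 0.12 rad), a list of three; "claw": the opening, from 0 (shut) to 1 (fully open). In form: {"slide": [[tx, ty, tz], ...], "dr": [[ax, ay, az], ...], "claw": [claw, ...]}. A call has 1 to 10 rows; each row shifts and turns the commanded pose from where the row before left it, along the tool's axes as they then stand; what a row does not reach is not made up. A row lasts 1/10 s, in which the tool goes at most 50 mm and 8.59 degrees, less where a joint would pass 70% of its speed; a pose out of reach is approached as far as the arm can. A call with a number of a shift or a turn outside -1 to 1 is refused whole. A call with a gripper value outside its range is refused whole. The fingers move at their own pace and stop on an object; FORCE is the grip in N (left out, the last holds). Time passes only in rows, so rows that do not move let the fingers close. It gives the time, the measured TCP pose, the force, the opening and the grip force at its end, in the units of the state.
- arm.observe(): the state, without advancing time (a new reading comes with each control period).
- arm.get_image(name): name is "scene" or "top" or "wrist"; returns the picture (480x640x3 uint8, red, green, blue); there is no depth.
- arm.calibration(name): a dict with "K" (3x3 intrinsics, pixels), "dist" ([k1, k2, p1, p2, k3] as OpenCV has them; the pictures are not rectified), "xyz" and "orientation" of the camera in the world. Camera axes: x right, y up, looking along -z (the intrinsics and any distortion apply to the point x, -y, -z); pixel columns grow to the right and rows downward; lengths in m; the calibration is good to about 2 mm. A picture is of the moment at which its call begins: read the wrist's pose just before it. calibration takes no time and is no camera call; for the wrist camera it gives the pose at the moment of the call.
- arm.sign_off(): hands the job in; it is judged then, once.
The state is a dict: "clock": time; "joints": joint angles; "dq": joint speeds; "joint_efforts": joint torques, N m; "position": TCP position; "ee_rot": TCP orientation; "force": force on the tool from outside, world axes, zero at the start; "ft_torque": the same for the moment, N m; "width": opening from 0.0 (shut) to 1.0 (fully open); "gripper_force": force on a finger pad.
Only numpy, scipy, OpenCV 4.12 (cv2) and the standard library are available. Lean on these libraries where they do the work, as an engineer would, in place of code of your own. Each camera call takes 0.05 s, during which the arm holds its last target. There are 200 camera calls.

## Working session

There is one attempt and no reset: what is moved stays moved. The work goes in short steps, Python scripts to look and compute and a shell command to move; the robot and the scene stay as the last step left them, time stands still between calls to the robot, and variables do not carry over. Pictures are saved under pics/ and viewed, at most 14 in all, crops included, and the job is handed in when it is done.

```bash
mkdir -p pics; ls; python3 - <<'E'
from cell import arm
import cv2
print(arm.observe())
for n in ("top","scene"):
    im=arm.get_image(n); cv2.imwrite(f"pics/{n}0.png",im[:,:,::-1]); print(n,arm.calibration(n))
E
```

```text
pics
{'clock': 0.0, 'joints': array([-1.38760751,  0.43522988,  0.02498809,  1.57411539, -0.01159602,
        1.13401395, -0.07512045]), 'dq': array([-0.00017366, -0.00092534,  0.00100433, -0.00085073,  0.00105082,
       -0.00197765,  0.00078631]), 'joint_efforts': array([-5.47272248e-04, -6.67822838e+01,  9.84715708e-01, -3.14466798e+01,
       -6.07392867e-02,  4.25466523e-02,  1.62010824e-04]), 'position': array([0.17611369, 0.59912323, 0.22593381]), 'ee_rot': array([-4.47538397e-01, -3.10947546e+00,  2.54438143e-03]), 'force': array([-0.25451327, -0.89984547,  0.15519769]), 'ft_torque': array([-0.0255484 , -0.02498196, -0.05907648]), 'gripper_force': 0.0, 'width': 0.9965150060157839}
top {'K': array([[459.1431777 ,   0.        , 316.34048009],
       [  0.        , 459.1431777 , 246.62805991],
       [  0.        ,   0.        ,   1.        ]]), 'dist': array([-0.09770315,  0.        ,  0.        ,  0.        ,  0.        ]), 'xyz': array([ 0.39799385, -0.02858896,  1.20244503]), 'orientation': array([ 0.0583588 , -0.07805513, -1.58869766])}
scene {'K': array([[510.73370271,   0.        , 317.22596078],
       [  0.        , 510.73370271, 244.55937845],
       [  0.        ,   0.        ,   1.        ]]), 'dist': array([-0.14934768,  0.        ,  0.        ,  0.        ,  0.        ]), 'xyz': array([1.18590136, 0.12483226, 1.1901692 ]), 'orientation': array([0.37562998, 0.48704651, 1.81479997])}
```

View pics/top0.png

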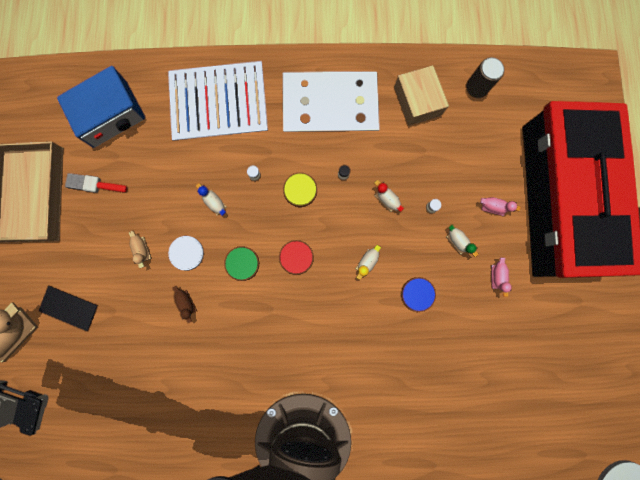

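View pics/scene0.png

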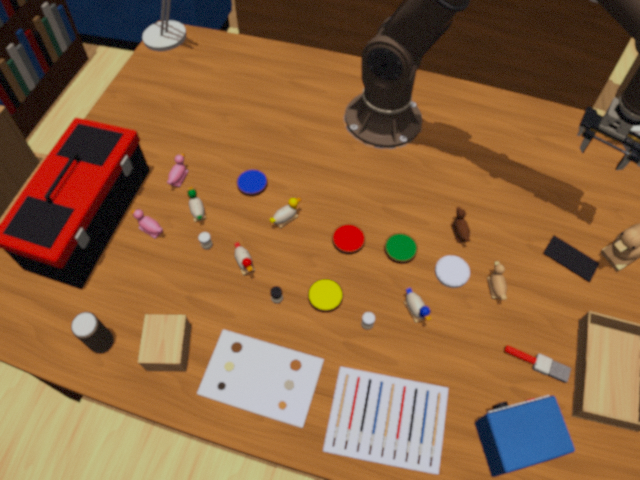

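Top view: painted ducks are blue (211,200), red (388,198), green (461,240) and yellow (369,262). Stands are yellow (300,190), red (296,257), green (241,263) and blue (419,294). Pink ducks and the white disc are decoys, and the bare ducks are at (139,248) and (184,303). The scene view shows the same layout.

```bash
cat > h.py <<'E'
import numpy as np, cv2
from scipy.spatial.transform import Rotation as R
from cell import arm
def ray(cal,px,z):
    """pixels Nx2 -> world xy on plane z"""
    p=cv2.undistortPoints(np.float64(px).reshape(-1,1,2),cal["K"],cal["dist"]).reshape(-1,2)
    d=R.from_rotvec(cal["orientation"]).apply(np.c_[p[:,0],-p[:,1],-np.ones(len(p))])
    o=np.array(cal["xyz"]); s=(z-o[2])/d[:,2]
    return (o+d*s[:,None])[:,:2]
def mask(im,c):
    h,s,v=cv2.split(cv2.cvtColor(im,cv2.COLOR_RGB2HSV)); h=h.astype(int)
    m={"red":((h<5)|(h>174))&(s>190)&(v>90),"yellow":(abs(h-29)<5)&(s>160)&(v>110),
       "green":(abs(h-63)<20)&(s>110)&(v>40),"blue":(abs(h-117)<12)&(s>120)&(v>60),
       "body":(s<75)&(v>120)}[c]
    return m.astype(np.uint8)
def blobs(m,amin=5):
    n,l,st,ce=cv2.connectedComponentsWithStats(m)
    return [(int(st[i,4]),ce[i]) for i in np.argsort(-st[:,4]) if i and st[i,4]>=amin]
def tool():
    s=arm.observe(); r=R.from_rotvec(s["ee_rot"]).as_matrix()
    return np.array(s["position"]),r,s
def go(target,yaw=None):
    """print tool-frame slide (units) to target, then turn about z (units) so tool y lies along yaw"""
    p,r,s=tool(); d=r.T@(np.array(target)-p)/0.3
    a=0
    if yaw is not None:
        v=r.T@np.array([np.cos(yaw),np.sin(yaw),0]); a=np.arctan2(-v[0],v[1])
        a=(a+np.pi/2)%np.pi-np.pi/2
    print("slide total",d.round(3),"turn total",round(a/0.12,2),"j7",s["joints"][6].round(2),"z-axis",r[:,2].round(3),"tcp",p.round(4),"t",s["clock"])
E
python3 - <<'E'
from h import *
for cam in("top","scene"):
    im=cv2.imread(f"pics/{cam}0.png")[:,:,::-1].copy(); cal=arm.calibration(cam)
    for c in("green","red","blue","yellow"):
        for a,p in blobs(mask(im,c),8):
            w=ray(cal,p,0.015 if a>500 else 0.045)[0]
            if .3<w[0]<.8 and abs(w[1])<.5: print(cam,c,a,p.round(1),w.round(4))
    for a,p in blobs(mask(im,"body"),60):
        w=ray(cal,p,0.03)[0]
        if .3<w[0]<.75 and a<900: print(cam,"body",a,p.round(1),w.round(4))
E
```

```text
top green 810 [241. 263.] [0.462  0.1514]
top green 75 [470.8 248.1] [ 0.4873 -0.4408]
top green 20 [451.  227.5] [ 0.5413 -0.3912]
top red 181 [111.5 186.6] [0.6652 0.4862]
top red 68 [382.  187.5] [ 0.6479 -0.216 ]
top red 21 [400.3 208.3] [ 0.5931 -0.2613]
top blue 806 [418.5 294.3] [ 0.372  -0.3072]
top blue 74 [202.5 190.6] [0.6484 0.2456]
top blue 23 [222.1 211.8] [0.5921 0.1948]
top yellow 798 [299.7 188.9] [ 0.6541 -0.0037]
top yellow 36 [363.3 270.2] [ 0.4363 -0.1616]
top yellow 25 [377.1 247.6] [ 0.4931 -0.1982]
top body 443 [ 81.6 181.8] [0.6842 0.5762]
top body 267 [213.  201.8] [0.6214 0.2215]
top body 255 [369.5 258.9] [ 0.4656 -0.1799]
top body 252 [459.3 238.5] [ 0.514  -0.4167]
top body 245 [390.2 199.1] [ 0.6202 -0.2387]
top body 114 [252.4 170.8] [0.7012 0.1186]
top body 110 [435.  204.4] [ 0.6046 -0.3563]
scene green 630 [400.6 247. ] [0.4631 0.1527]
scene green 47 [191.7 193.1] [ 0.4812 -0.4407]
scene green 10 [199.5 217. ] [ 0.5484 -0.3873]
scene red 620 [348.2 238. ] [0.4771 0.011 ]
scene red 185 [519.5 354.3] [0.6879 0.4907]
scene red 49 [246.7 262. ] [ 0.6404 -0.2156]
scene red 8 [236.8 244.1] [ 0.5982 -0.2592]
scene blue 509 [251.5 181.4] [ 0.3737 -0.3053]
scene blue 71 [424.1 311.1] [0.6424 0.2455]
scene blue 13 [408.5 290.4] [0.5984 0.197 ]
scene yellow 834 [325.  294.3] [ 0.655  -0.0023]
scene yellow 35 [292.8 200.6] [ 0.4237 -0.1625]
scene yellow 17 [272.1 219.6] [ 0.4991 -0.1961]
scene body 883 [452.1 270.6] [0.5024 0.2964]
scene body 514 [551.6 366.9] [0.6923 0.5786]
scene body 251 [414.6 302.5] [0.619  0.2195]
scene body 211 [284.  213.4] [ 0.4614 -0.1758]
scene body 209 [196.  206.8] [ 0.5117 -0.417 ]
scene body 162 [240.7 254.6] [ 0.6172 -0.2429]
scene body 138 [368.1 317.8] [0.692 0.118]
scene body 108 [203.8 236.9] [ 0.5953 -0.3572]
```

```bash
python3 - <<'E'
from h import *
D={"blue":[((202.5,190.6),(424.1,311.1)),((222.1,211.8),(408.5,290.4)),((213,201.8),(414.6,302.5))],
"red":[((382,187.5),(246.7,262)),((400.3,208.3),(236.8,244.1)),((390.2,199.1),(240.7,254.6))],
"green":[((470.8,248.1),(191.7,193.1)),((451,227.5),(199.5,217)),((459.3,238.5),(196,206.8))],
"yellow":[((363.3,270.2),(292.8,200.6)),((377.1,247.6),(272.1,219.6)),((369.5,258.9),(284,213.4))]}
cs=[arm.calibration(c) for c in("top","scene")]
def P(c):
    r=np.diag([1,-1,-1])@R.from_rotvec(c["orientation"]).as_matrix().T
    return np.c_[r,-r@c["xyz"]]
for n,prs in D.items():
    X=[]
    for pr in prs:
        u=[cv2.undistortPoints(np.float64(p).reshape(1,1,2),c["K"],c["dist"]).reshape(2,1) for p,c in zip(pr,cs)]
        x=cv2.triangulatePoints(P(cs[0]),P(cs[1]),*u); X.append((x[:3]/x[3]).ravel())
    h,t,b=X; d=(h-t)[:2]
    print(n,*[x.round(4) for x in X],"mid",((h+t)/2).round(4)[:2],"heading",np.degrees(np.arctan2(d[1],d[0])).round(1),"len",np.linalg.norm(d).round(3))
go([.62,.22,.18],np.radians(135))
E
```

```text
blue [0.6464 0.2442 0.0533] [0.5936 0.1972 0.0353] [0.6207 0.22   0.0338] mid [0.62   0.2207] heading 41.6 len 0.071
red [ 0.6454 -0.2133  0.0557] [ 0.5942 -0.2623  0.0374] [ 0.6195 -0.2395  0.0353] mid [ 0.6198 -0.2378] heading 43.7 len 0.071
green [ 0.4864 -0.437   0.0538] [ 0.5424 -0.3934  0.0342] [ 0.5137 -0.4154  0.0336] mid [ 0.5144 -0.4152] heading -142.1 len 0.071
yellow [ 0.4357 -0.1587  0.0628] [ 0.4937 -0.1991  0.0358] [ 0.4648 -0.177   0.0349] mid [ 0.4647 -0.1789] heading 145.1 len 0.071
slide total [-1.776 -0.795  0.155] turn total -8.93 j7 -0.08 z-axis [-0.    -0.001 -1.   ] tcp [0.1761 0.5992 0.226 ] t 0.1
```

```bash
python3 -m pendant '{"slide":[[-0.14,-0.063,0.01],[-0.14,-0.063,0.01],[-0.14,-0.063,0.01],[-0.14,-0.063,0.01],[-0.14,-0.063,0.01],[-0.14,-0.063,0.01],[-0.14,-0.063,0.01],[-0.14,-0.063,0.01],[-0.14,-0.063,0.01],[-0.14,-0.063,0.01]],"dr":[[0,0,0],[0,0,0],[0,0,0],[0,0,0],[0,0,0],[0,0,0],[0,0,0],[0,0,0],[0,0,0],[0,0,0]],"claw":[1,1,1,1,1,1,1,1,1,1]}' 20
python3 -c "
from h import *
go([.62,.22,.18],np.radians(132))"
```

```text
clock: 1.1
position: [0.5269, 0.2984, 0.1964]
ee_rot: [-0.447, -3.109, 0.0]
force: [0.4, 0.6, 0.7]
width: 1.004
gripper_force: 0.0
slide total [-0.371 -0.163  0.054] turn total -8.49 j7 0.75 z-axis [-0. -0. -1.] tcp [0.5269 0.2984 0.1964] t 1.1
```

```bash
python3 -m pendant '{"slide":[[-0.124,-0.054,0.018],[-0.124,-0.054,0.018],[-0.124,-0.054,0.018],[0,0,0],[0,0,0],[0,0,0],[0,0,0],[0,0,0],[0,0,0],[0,0,0]],"dr":[[0,0,0],[0,0,0],[0,0,0],[0,0,-1],[0,0,-1],[0,0,-1],[0,0,-1],[0,0,-1],[0,0,-1],[0,0,-1]],"claw":[1,1,1,1,1,1,1,1,1,1]}' 20
python3 -m pendant '{"slide":[[0,0,0],[0,0,0],[0,0,0]],"dr":[[0,0,-1],[0,0,-0.5],[0,0,0]],"claw":[1,1,1]}' 20
python3 -c "
from h import *
go([.62,.22,.03],np.radians(132))
cal=arm.calibration('wrist');im=arm.get_image('wrist')
cv2.imwrite('pics/w1.png',im[:,:,::-1]);np.save('w1.npy',cal,allow_pickle=True)
print(cal)"
```

```text
clock: 2.1
position: [0.6189, 0.2216, 0.18]
ee_rot: [0.866, -3.019, 0.0]
force: [0.2, -0.5, -0.6]
width: 1.005
gripper_force: 0.0
clock: 2.4
position: [0.619, 0.2215, 0.1801]
ee_rot: [1.128, -2.931, -0.0]
force: [0.6, -1.7, -0.2]
width: 1.002
gripper_force: 0.0
slide total [ 0.001 -0.006  0.5  ] turn total 0.01 j7 1.84 z-axis [-0.001 -0.    -1.   ] tcp [0.619  0.2215 0.1801] t 2.4
{'K': array([[396.30361274,   0.        , 322.98212145],
       [  0.        , 396.30361274, 246.76093068],
       [  0.        ,   0.        ,   1.        ]]), 'dist': array([-0.04324994,  0.        ,  0.        ,  0.        ,  0.        ]), 'xyz': array([0.5638905 , 0.17114178, 0.33775306]), 'orientation': array([-0.14355867, -0.32437796,  2.2872066 ])}
```

View pics/w1.png

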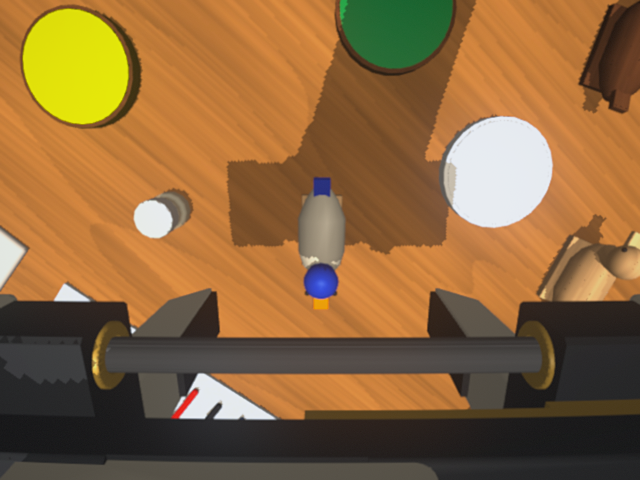

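Wrist view: the blue duck is centred between the open fingers. Its rear foot-plate corners are near (304,197) and (342,197), the head is at (320,281), and nothing blocks the fingers.

```bash
python3 -c "
from h import *
cal=np.load('w1.npy',allow_pickle=True).item()
f=ray(cal,[(302.5,196),(342.5,196)],.008);print(f,np.linalg.norm(f[0]-f[1]))
u=np.array([np.cos(np.radians(42)),np.sin(np.radians(42))])
print('origin',f.mean(0)+.031*u,'body centre',ray(cal,[(321.5,228)],.04))
"
```

```text
[[0.61329415 0.19287846]
 [0.59087343 0.21768342]] 0.033436132699257874
origin [0.62512128 0.22602399] body centre [[0.6173081  0.21802998]]
```

```bash
python3 -c "
import cv2
im=cv2.imread('pics/w1.png')[170:320,270:370]
cv2.imwrite('pics/w1c.png',cv2.resize(im,None,fx=4,fy=4,interpolation=0))"
```

```text
(no output)
```

View pics/w1c.png

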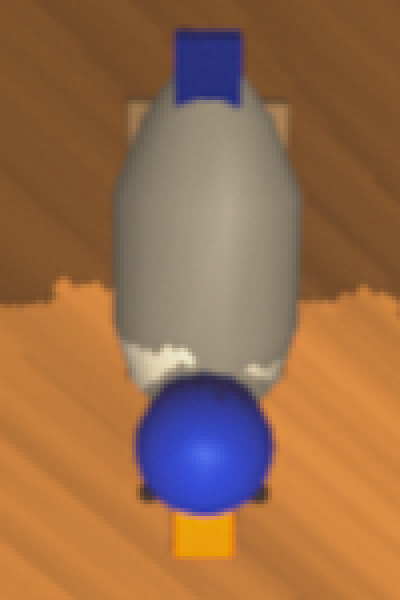

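The crop shows the rear foot edge at row 195 and straight sides from about row 219 to 250. I'll cross-check the origin with those.

```bash
python3 -c "
from h import *
cal=np.load('w1.npy',allow_pickle=True).item()
u=np.array([np.cos(np.radians(42)),np.sin(np.radians(42))])
a,b=ray(cal,[(321.5,218.7),(321.5,250)],.026); print(a+.015*u,b-.012*u,np.linalg.norm(a-b))
r=ray(cal,[(321.5,195)],.008)[0];print(r+.031*u)
go([.6245,.2245,.009],np.radians(132))
"
```

```text
[0.62527377 0.2251355 ] [0.62467312 0.22462835] 0.026214295171099435
[0.62506193 0.22484453]
slide total [-0.02  -0.005  0.57 ] turn total -0.0 j7 1.84 z-axis [-0.001 -0.    -1.   ] tcp [0.6191 0.2216 0.1801] t 2.45
```

```bash
python3 -m pendant '{"slide":[[-0.02,-0.005,0.14],[0,0,0.14],[0,0,0.14],[0,0,0.1],[0,0,0.05],[0,0,0],[0,0,0],[0,0,0],[0,0,0],[0,0,0]],"dr":[[0,0,0],[0,0,0],[0,0,0],[0,0,0],[0,0,0],[0,0,0],[0,0,0],[0,0,0],[0,0,0],[0,0,0]],"claw":[1,1,1,1,1,1,0,0,0,0]}' 20
python3 -m pendant '{"slide":[[0,0,0],[0,0,0],[0,0,0],[0,0,-0.05],[0,0,-0.12],[0,0,-0.16],[0,0,-0.1]],"dr":[[0,0,0],[0,0,0],[0,0,0],[0,0,0],[0,0,0],[0,0,0],[0,0,0]],"claw":[0,0,0,0,0,0,0]}' 20
python3 -c "
from h import *
go([.373,-.306,.135])"
```

```text
clock: 3.45
position: [0.6254, 0.225, 0.0108]
ee_rot: [-1.127, 2.931, 0.0]
force: [-0.0, -0.3, -0.0]
width: 0.703
gripper_force: 0.0
clock: 4.15
position: [0.6257, 0.2252, 0.143]
ee_rot: [-1.126, 2.929, 0.0]
force: [0.5, 0.7, -1.2]
width: 0.408
gripper_force: 20.0
slide total [ 1.812 -0.75   0.021] turn total 0.0 j7 1.84 z-axis [ 0.003  0.002 -1.   ] tcp [0.6257 0.2252 0.143 ] t 4.15
```

```bash
python3 -m pendant '{"slide":[[0.07,-0.029,0],[0.14,-0.058,0],[0.14,-0.058,0],[0.14,-0.058,0],[0.14,-0.058,0],[0.14,-0.058,0],[0.14,-0.058,0],[0.14,-0.058,0],[0.14,-0.058,0],[0.14,-0.058,0]],"dr":[[0,0,0],[0,0,0],[0,0,0],[0,0,0],[0,0,0],[0,0,0],[0,0,0],[0,0,0],[0,0,0],[0,0,0]],"claw":[0,0,0,0,0,0,0,0,0,0]}' 20
python3 -m pendant '{"slide":[[0.14,-0.058,0],[0.14,-0.058,0],[0.12,-0.05,0],[0.05,-0.02,0],[0,0,0],[0,0,0]],"dr":[[0,0,0],[0,0,0],[0,0,0],[0,0,0],[0,0,0],[0,0,0]],"claw":[0,0,0,0,0,0]}' 20
python3 -c "
from h import *
go([.373,-.306,.026])
cal=arm.calibration('wrist');im=arm.get_image('wrist')
cv2.imwrite('pics/w2.png',im[:,:,::-1])"
```

```text
clock: 5.15
position: [0.4385, -0.1668, 0.1397]
ee_rot: [-1.127, 2.931, -0.001]
force: [1.0, -0.6, -0.1]
width: 0.405
gripper_force: 20.0
clock: 5.75
position: [0.3823, -0.285, 0.1386]
ee_rot: [1.126, -2.932, -0.001]
force: [0.4, 0.4, -0.3]
width: 0.409
gripper_force: 20.0
slide total [ 0.07  -0.032  0.375] turn total 0.0 j7 2.74 z-axis [-0.001  0.    -1.   ] tcp [ 0.3823 -0.285   0.1386] t 5.75
```

View pics/w2.png

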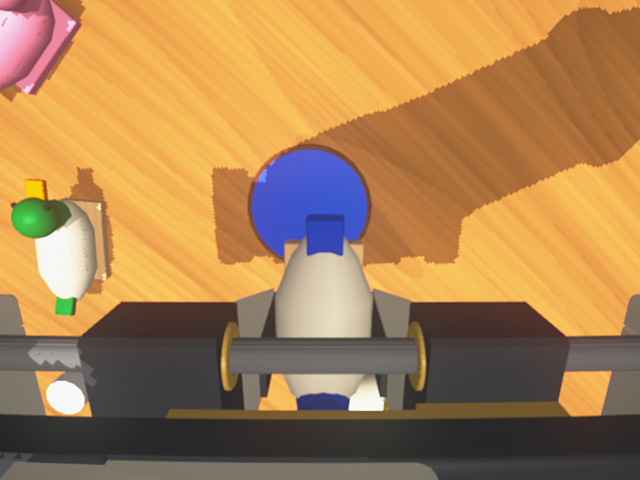

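The duck is held square and the blue stand is at (310,203), but joint 7 has reached its limit. I'll turn back and carry on.

```bash
python3 -m pendant '{"slide":[[0,0,0],[0,0,0],[0,0,0],[0,0,0],[0,0,0],[0,0,0],[0,0,0]],"dr":[[0,0,1],[0,0,1],[0,0,1],[0,0,1],[0,0,1],[0,0,1],[0,0,0]],"claw":[0,0,0,0,0,0,0]}' 20
python3 -c "
from h import *
go([.373,-.306,.026])
cal=arm.calibration('wrist');im=arm.get_image('wrist')
m=mask(im,'blue');print([(a,p,ray(cal,p,.015)) for a,p in blobs(m,300)])"
```

```text
clock: 6.5
position: [0.3833, -0.2833, 0.1383]
ee_rot: [0.025, -3.14, -0.001]
force: [-0.1, -0.3, -1.3]
width: 0.41
gripper_force: 20.0
slide total [ 0.035 -0.075  0.374] turn total 0.0 j7 2.08 z-axis [-0.001  0.    -1.   ] tcp [ 0.3833 -0.2833  0.1383] t 6.5
[(8638, array([288.01261866, 215.55522112]), array([[ 0.36693437, -0.30874899]])), (604, array([322.56953642, 401.60761589]), array([[ 0.52508183, -0.28128345]]))]
```

```bash
python3 -m pendant '{"slide":[[0.035,-0.075,0],[0,0,0.1],[0,0,0.12],[0,0,0.08],[0,0,0.04],[0,0,0.02],[0,0,0.016],[0,0,0],[0,0,0]],"dr":[[0,0,0],[0,0,0],[0,0,0],[0,0,0],[0,0,0],[0,0,0],[0,0,0],[0,0,0],[0,0,0]],"claw":[0,0,0,0,0,0,0,0,0]}' 20
python3 -c "
from h import *
go([.373,-.306,.0245])"
```

```text
clock: 7.45
position: [0.3725, -0.3079, 0.026]
ee_rot: [0.024, -3.141, 0.001]
force: [-0.2, 0.0, -0.5]
width: 0.407
gripper_force: 20.0
slide total [-0.002  0.006  0.005] turn total 0.0 j7 2.12 z-axis [-0.    -0.001 -1.   ] tcp [ 0.3725 -0.3079  0.026 ] t 7.45
```

```bash
python3 -m pendant '{"slide":[[0,0.005,0.004],[0,0,0],[0,0,0],[0,0,0],[0,0,0],[0,0,0],[0,0,-0.1],[0,0,-0.15],[0,0,-0.15],[0,0,-0.1]],"dr":[[0,0,0],[0,0,0],[0,0,0],[0,0,0],[0,0,0],[0,0,0],[0,0,0],[0,0,0],[0,0,0],[0,0,0]],"claw":[0,0,1,1,1,1,1,1,1,1]}' 20
python3 -c "
from h import *
go([.5088,-.4194,.174],np.radians(128))"
```

```text
clock: 8.45
position: [0.3726, -0.3064, 0.1769]
ee_rot: [-0.023, 3.141, -0.002]
force: [0.4, -0.5, -1.0]
width: 0.993
gripper_force: 0.0
slide total [-0.448 -0.383  0.01 ] turn total -5.4 j7 2.14 z-axis [ 0.    -0.001 -1.   ] tcp [ 0.3726 -0.3064  0.1769] t 8.45
```

```bash
python3 -m pendant '{"slide":[[-0.112,-0.096,0],[-0.112,-0.096,0],[-0.112,-0.096,0],[-0.112,-0.096,0],[0,0,0],[0,0,0],[0,0,0],[0,0,0],[0,0,0],[0,0,0]],"dr":[[0,0,0],[0,0,0],[0,0,0],[0,0,0],[0,0,1],[0,0,1],[0,0,1],[0,0,1],[0,0,1],[0,0,1]],"claw":[1,1,1,1,1,1,1,1,1,1]}' 20
python3 -m pendant '{"slide":[[0,0,0],[0,0,0],[0,0,0],[0,0,0],[0,0,0],[0,0,0],[0,0,0],[0,0,0],[0,0,0],[0,0,0]],"dr":[[0,0,1],[0,0,1],[0,0,1],[0,0,1],[0,0,1],[0,0,1],[0,0,1],[0,0,1],[0,0,1],[0,0,1]],"claw":[1,1,1,1,1,1,1,1,1,1]}' 20
python3 -m pendant '{"slide":[[0,0,0],[0,0,0],[0,0,0],[0,0,0],[0,0,0],[0,0,0]],"dr":[[0,0,1],[0,0,1],[0,0,1],[0,0,1],[0,0,0.8],[0,0,0]],"claw":[1,1,1,1,1,1]}' 20
cat > look.py <<'E'
import sys
from h import *
n=sys.argv[1]
go([float(x) for x in sys.argv[2:5]],np.radians(float(sys.argv[5])))
cal=arm.calibration('wrist');im=arm.get_image('wrist')
cv2.imwrite(f'pics/{n}.png',im[:,:,::-1]);np.save(n+'.npy',cal,allow_pickle=True)
E
python3 look.py w3 .5088 -.4194 .0095 128
```

```text
clock: 9.45
position: [0.508, -0.419, 0.1734]
ee_rot: [-1.091, -2.943, -0.0]
force: [0.5, 0.7, -0.5]
width: 0.998
gripper_force: 0.0
clock: 10.45
position: [0.508, -0.419, 0.1734]
ee_rot: [-2.563, -1.813, 0.002]
force: [0.1, -0.0, -0.4]
width: 1.001
gripper_force: 0.0
clock: 11.05
position: [0.5082, -0.4189, 0.1733]
ee_rot: [-2.971, -1.016, 0.003]
force: [-0.0, -0.0, 0.2]
width: 1.0
gripper_force: 0.0
slide total [0.001 0.004 0.546] turn total -0.03 j7 0.02 z-axis [-0.003  0.001 -1.   ] tcp [ 0.5082 -0.4189  0.1733] t 11.05
```

View pics/w3.png

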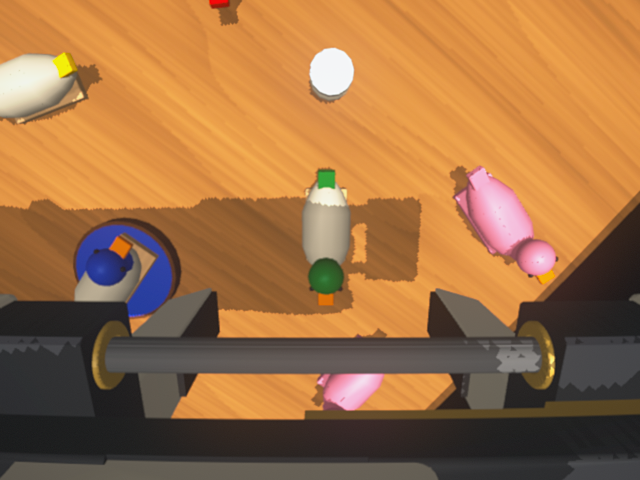

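Green duck is centred at (325,235) with its rear foot edge near row 188. The blue duck stands on its stand and the pink decoys are clear of the fingers.

```bash
python3 -m pendant '{"slide":[[0,0.005,0.14],[0,0,0.14],[0,0,0.14],[0,0,0.08],[0,0,0.046],[0,0,0],[0,0,0],[0,0,0],[0,0,0],[0,0,0]],"dr":[[0,0,0],[0,0,0],[0,0,0],[0,0,0],[0,0,0],[0,0,0],[0,0,0],[0,0,0],[0,0,0],[0,0,0]],"claw":[1,1,1,1,1,1,0,0,0,0]}' 20
python3 -m pendant '{"slide":[[0,0,0],[0,0,0],[0,0,0],[0,0,-0.05],[0,0,-0.12],[0,0,-0.16],[0,0,-0.1]],"dr":[[0,0,0],[0,0,0],[0,0,0],[0,0,0],[0,0,0],[0,0,0],[0,0,0]],"claw":[0,0,0,0,0,0,0]}' 20
python3 -c "
from h import *
go([.4625,.152,.138])"
```

```text
clock: 12.1
position: [0.5093, -0.4208, 0.011]
ee_rot: [2.972, 1.019, -0.001]
force: [-0.5, 1.1, -0.0]
width: 0.702
gripper_force: 0.0
clock: 12.8
position: [0.5094, -0.4217, 0.1432]
ee_rot: [2.97, 1.016, 0.0]
force: [1.4, -1.2, -1.4]
width: 0.407
gripper_force: 20.0
slide total [ 1.048 -1.607  0.013] turn total 0.0 j7 0.04 z-axis [ 0.001 -0.002 -1.   ] tcp [ 0.5094 -0.4217  0.1432] t 12.8
```

```bash
python3 -m pendant '{"slide":[[0.042,-0.064,0],[0.084,-0.129,0],[0.084,-0.129,0],[0.084,-0.129,0],[0.084,-0.129,0],[0.084,-0.129,0],[0.084,-0.129,0],[0.084,-0.129,0],[0.084,-0.129,0],[0.084,-0.129,0]],"dr":[[0,0,0],[0,0,0],[0,0,0],[0,0,0],[0,0,0],[0,0,0],[0,0,0],[0,0,0],[0,0,0],[0,0,0]],"claw":[0,0,0,0,0,0,0,0,0,0]}' 20
python3 -m pendant '{"slide":[[0.084,-0.129,0],[0.084,-0.129,0],[0.06,-0.09,0],[0.022,-0.034,0],[0,0,0],[0,0,0]],"dr":[[0,0,0],[0,0,0],[0,0,0],[0,0,0],[0,0,0],[0,0,0]],"claw":[0,0,0,0,0,0]}' 20
python3 -c "
from h import *
go([.4625,.152,.0255])"
```

```text
clock: 13.8
position: [0.4725, 0.0182, 0.1402]
ee_rot: [-2.971, -1.017, 0.0]
force: [1.8, -0.1, -1.0]
width: 0.406
gripper_force: 20.0
clock: 14.4
position: [0.462, 0.1516, 0.1396]
ee_rot: [-2.972, -1.016, 0.002]
force: [0.7, -1.2, -0.8]
width: 0.411
gripper_force: 20.0
slide total [0.003 0.    0.38 ] turn total 0.0 j7 -1.05 z-axis [-0.001 -0.    -1.   ] tcp [0.462  0.1516 0.1396] t 14.4
```

```bash
python3 -m pendant '{"slide":[[0.003,0,0.05],[0,0,0.12],[0,0,0.1],[0,0,0.06],[0,0,0.03],[0,0,0.015],[0,0,0.005],[0,0,0],[0,0,0]],"dr":[[0,0,0],[0,0,0],[0,0,0],[0,0,0],[0,0,0],[0,0,0],[0,0,0],[0,0,0],[0,0,0]],"claw":[0,0,0,0,0,0,0,0,0]}' 20
python3 -c "
from h import *
go([.4625,.152,.0245])"
```

```text
clock: 15.3
position: [0.4631, 0.1533, 0.0262]
ee_rot: [-2.972, -1.016, -0.001]
force: [1.1, -1.5, 2.2]
width: 0.406
gripper_force: 20.0
slide total [-0.004  0.002  0.006] turn total 0.0 j7 -0.9 z-axis [ 0.     0.001 -1.   ] tcp [0.4631 0.1533 0.0262] t 15.3
```

```bash
python3 -m pendant '{"slide":[[0,0,0.003],[0,0,0],[0,0,0],[0,0,0],[0,0,0],[0,0,0],[0,0,-0.1],[0,0,-0.15],[0,0,-0.15],[0,0,-0.1]],"dr":[[0,0,0],[0,0,0],[0,0,0],[0,0,0],[0,0,0],[0,0,0],[0,0,0],[0,0,0],[0,0,0],[0,0,0]],"claw":[0,0,1,1,1,1,1,1,1,1]}' 20
python3 -c "
from h import *
go([.6244,-.2341,.174],np.radians(133.7))"
```

```text
clock: 16.3
position: [0.4632, 0.1536, 0.177]
ee_rot: [-2.971, -1.017, -0.001]
force: [1.0, 0.2, -0.2]
width: 0.991
gripper_force: 0.0
slide total [-0.367  1.35   0.009] turn total -0.86 j7 -1.09 z-axis [ 0.     0.001 -1.   ] tcp [0.4632 0.1536 0.177 ] t 16.3
```

```bash
python3 -m pendant '{"slide":[[-0.04,0.15,0],[-0.04,0.15,0],[-0.04,0.15,0],[-0.04,0.15,0],[-0.04,0.15,0],[-0.04,0.15,0],[-0.04,0.15,0],[-0.04,0.15,0],[-0.047,0.15,0],[0,0,0]],"dr":[[0,0,0],[0,0,0],[0,0,0],[0,0,0],[0,0,0],[0,0,0],[0,0,0],[0,0,0],[0,0,0],[0,0,-0.86]],"claw":[1,1,1,1,1,1,1,1,1,1]}' 20
python3 -m pendant '{"slide":[[0,0,0],[0,0,0]],"dr":[[0,0,0],[0,0,0]],"claw":[1,1]}' 20
python3 look.py w4 .6244 -.2341 .0095 133.7
```

```text
clock: 17.3
position: [0.6235, -0.2419, 0.1736]
ee_rot: [2.916, 1.159, -0.006]
force: [0.4, -1.3, 0.2]
width: 0.997
gripper_force: 0.0
clock: 17.5
position: [0.6238, -0.2327, 0.1735]
ee_rot: [-2.914, -1.167, 0.002]
force: [0.2, 0.1, -0.4]
width: 0.999
gripper_force: 0.0
slide total [-0.001  0.006  0.547] turn total -0.01 j7 -0.21 z-axis [-0.002  0.002 -1.   ] tcp [ 0.6238 -0.2327  0.1735] t 17.5
```

View pics/w4.png

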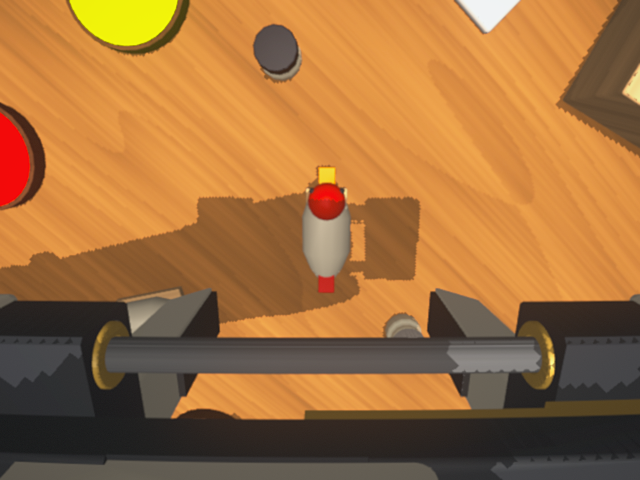

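Red duck is centred at (326,235) facing away, with the foot's front edge near row 188. The white jar at (403,330) is clear of the fingers.

```bash
python3 -m pendant '{"slide":[[0,0.005,0.14],[0,0,0.14],[0,0,0.14],[0,0,0.08],[0,0,0.047],[0,0,0],[0,0,0],[0,0,0],[0,0,0],[0,0,0]],"dr":[[0,0,0],[0,0,0],[0,0,0],[0,0,0],[0,0,0],[0,0,0],[0,0,0],[0,0,0],[0,0,0],[0,0,0]],"claw":[1,1,1,1,1,1,0,0,0,0]}' 20
python3 -m pendant '{"slide":[[0,0,0],[0,0,0],[0,0,0],[0,0,-0.05],[0,0,-0.12],[0,0,-0.16],[0,0,-0.1]],"dr":[[0,0,0],[0,0,0],[0,0,0],[0,0,0],[0,0,0],[0,0,0],[0,0,0]],"claw":[0,0,0,0,0,0,0]}' 20
python3 -c "
from h import *
go([.4765,.0103,.138])"
```

```text
clock: 18.55
position: [0.6252, -0.235, 0.0109]
ee_rot: [-2.916, -1.17, 0.0]
force: [0.5, 0.6, -0.4]
width: 0.703
gripper_force: 0.0
clock: 19.25
position: [0.6256, -0.2358, 0.1431]
ee_rot: [2.914, 1.169, 0.001]
force: [0.1, -0.9, -0.7]
width: 0.412
gripper_force: 20.0
slide total [ 0.208 -0.936  0.015] turn total 0.0 j7 -0.19 z-axis [ 0.001 -0.001 -1.   ] tcp [ 0.6256 -0.2358  0.1431] t 19.25
```

```bash
python3 -m pendant '{"slide":[[0.016,-0.07,0],[0.03,-0.14,0],[0.03,-0.14,0],[0.03,-0.14,0],[0.03,-0.14,0],[0.03,-0.14,0],[0.028,-0.11,0],[0.014,-0.056,0],[0,0,0],[0,0,0]],"dr":[[0,0,0],[0,0,0],[0,0,0],[0,0,0],[0,0,0],[0,0,0],[0,0,0],[0,0,0],[0,0,0],[0,0,0]],"claw":[0,0,0,0,0,0,0,0,0,0]}' 20
python3 -c "
from h import *
go([.4765,.0103,.0255])
im=arm.get_image('top');h,s,v=cv2.split(cv2.cvtColor(im,cv2.COLOR_RGB2HSV))
print(im[257,285])"
```

```text
clock: 20.25
position: [0.4763, 0.011, 0.14]
ee_rot: [-2.915, -1.171, 0.0]
force: [0.5, -0.1, -1.2]
width: 0.408
gripper_force: 20.0
slide total [-0.001  0.003  0.382] turn total 0.0 j7 -0.64 z-axis [-0.     0.001 -1.   ] tcp [0.4763 0.011  0.14  ] t 20.25
[86 72 59]
```

```bash
python3 -c "
from h import *
im=cv2.imread('pics/top0.png')[:,:,::-1].copy();m=mask(im,'red');m[:,:270]=0;m[:,325:]=0;m[:235]=0;m[280:]=0
print(blobs(m), [ray(arm.calibration('top'),p,.015) for a,p in blobs(m)[:1]])
print(cv2.cvtColor(im,cv2.COLOR_RGB2HSV)[257,296])"
python3 -m pendant '{"slide":[[0,0.003,0.05],[0,0,0.12],[0,0,0.1],[0,0,0.06],[0,0,0.03],[0,0,0.015],[0,0,0.007],[0,0,0],[0,0,0]],"dr":[[0,0,0],[0,0,0],[0,0,0],[0,0,0],[0,0,0],[0,0,0],[0,0,0],[0,0,0],[0,0,0]],"claw":[0,0,0,0,0,0,0,0,0]}' 20
```

```text
[] []
[  0 182 217]
clock: 21.2
position: [0.4773, 0.01, 0.0255]
ee_rot: [-2.916, -1.169, -0.001]
force: [-0.3, -2.0, 4.0]
width: 0.409
gripper_force: 20.0
```

```bash
python3 -m pendant '{"slide":[[0,0,0],[0,0,0],[0,0,0],[0,0,0],[0,0,0],[0,0,0],[0,0,-0.1],[0,0,-0.15],[0,0,-0.15],[0,0,-0.1]],"dr":[[0,0,0],[0,0,0],[0,0,0],[0,0,0],[0,0,0],[0,0,0],[0,0,0],[0,0,0],[0,0,0],[0,0,0]],"claw":[0,0,1,1,1,1,1,1,1,1]}' 20
python3 -c "
from h import *
go([.4593,-.1742,.174],np.radians(55))
im=cv2.imread('pics/top0.png')[:,:,::-1].copy();h,s,v=cv2.split(cv2.cvtColor(im,cv2.COLOR_RGB2HSV));m=(((h<5)|(h>174))&(s>150)&(v>90)).astype(np.uint8);m[:,:270]=0;m[:,325:]=0;m[:235]=0;m[280:]=0
print([(a,ray(arm.calibration('top'),p,.015)) for a,p in blobs(m)[:1]])"
```

```text
clock: 22.2
position: [0.477, 0.0102, 0.1771]
ee_rot: [-2.915, -1.169, -0.001]
force: [0.8, 0.8, -0.3]
width: 0.994
gripper_force: 0.0
slide total [-0.467  0.404  0.01 ] turn total 11.45 j7 -0.68 z-axis [ 0.     0.001 -1.   ] tcp [0.477  0.0102 0.1771] t 22.2
[(823, array([[0.47545704, 0.00954387]]))]
```

```bash
python3 -m pendant '{"slide":[[-0.117,0.101,0],[-0.117,0.101,0],[-0.117,0.101,0],[-0.116,0.101,0],[0,0,0],[0,0,0],[0,0,0],[0,0,0],[0,0,0],[0,0,0]],"dr":[[0,0,0],[0,0,0],[0,0,0],[0,0,0],[0,0,1],[0,0,1],[0,0,1],[0,0,1],[0,0,1],[0,0,1]],"claw":[1,1,1,1,1,1,1,1,1,1]}' 20
python3 -m pendant '{"slide":[[0,0,0],[0,0,0],[0,0,0],[0,0,0],[0,0,0],[0,0,0],[0,0,0],[0,0,0]],"dr":[[0,0,1],[0,0,1],[0,0,1],[0,0,1],[0,0,1],[0,0,0.45],[0,0,0],[0,0,0]],"claw":[1,1,1,1,1,1,1,1]}' 20
python3 look.py w5 .4593 -.1742 .0095 55
```

```text
clock: 23.2
position: [0.4589, -0.1738, 0.1745]
ee_rot: [-3.14, -0.06, 0.003]
force: [-0.2, 0.3, -0.1]
width: 0.998
gripper_force: 0.0
clock: 24.0
position: [0.459, -0.1738, 0.1744]
ee_rot: [2.997, -0.941, -0.003]
force: [0.3, -0.5, -0.2]
width: 0.998
gripper_force: 0.0
slide total [ 0.003 -0.     0.55 ] turn total 0.02 j7 -1.38 z-axis [-0.002  0.    -1.   ] tcp [ 0.459  -0.1738  0.1744] t 24.0
```

View pics/w5.png

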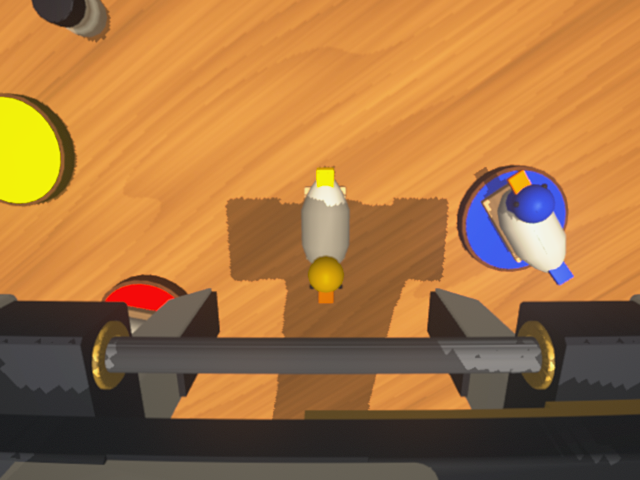

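Yellow duck is centred at (325,232) with its rear foot edge near row 188. The blue duck stands squarely on its stand.

```bash
python3 -m pendant '{"slide":[[0.003,0,0.14],[0,0,0.14],[0,0,0.14],[0,0,0.08],[0,0,0.05],[0,0,0],[0,0,0],[0,0,0],[0,0,0],[0,0,0]],"dr":[[0,0,0],[0,0,0],[0,0,0],[0,0,0],[0,0,0],[0,0,0],[0,0,0],[0,0,0],[0,0,0],[0,0,0]],"claw":[1,1,1,1,1,1,0,0,0,0]}' 20
python3 -m pendant '{"slide":[[0,0,0],[0,0,0],[0,0,0],[0,0,-0.05],[0,0,-0.12],[0,0,-0.16],[0,0,-0.1]],"dr":[[0,0,0],[0,0,0],[0,0,0],[0,0,0],[0,0,0],[0,0,0],[0,0,0]],"claw":[0,0,0,0,0,0,0]}' 20
python3 -c "
from h import *
go([.6545,-.003,.138])"
```

```text
clock: 25.05
position: [0.4601, -0.1744, 0.0102]
ee_rot: [-2.996, 0.944, 0.001]
force: [-0.4, -0.1, 0.4]
width: 0.701
gripper_force: 0.0
clock: 25.75
position: [0.4598, -0.1751, 0.1409]
ee_rot: [2.995, -0.946, -0.001]
force: [0.0, -0.1, -1.8]
width: 0.409
gripper_force: 20.0
slide total [ 0.202 -0.843  0.009] turn total 0.0 j7 -1.33 z-axis [-0.001 -0.    -1.   ] tcp [ 0.4598 -0.1751  0.1409] t 25.75
```

```bash
python3 -m pendant '{"slide":[[0.017,-0.07,0],[0.033,-0.14,0],[0.033,-0.14,0],[0.033,-0.14,0],[0.033,-0.14,0],[0.033,-0.13,0],[0.02,-0.083,0],[0,0,0],[0,0,0],[0,0,0]],"dr":[[0,0,0],[0,0,0],[0,0,0],[0,0,0],[0,0,0],[0,0,0],[0,0,0],[0,0,0],[0,0,0],[0,0,0]],"claw":[0,0,0,0,0,0,0,0,0,0]}' 20
python3 -c "
from h import *
go([.6545,-.003,.0255])"
```

```text
clock: 26.75
position: [0.6535, -0.0032, 0.1382]
ee_rot: [2.995, -0.947, -0.004]
force: [-0.1, -0.3, -1.3]
width: 0.404
gripper_force: 20.0
slide total [ 0.003 -0.003  0.376] turn total 0.0 j7 -1.67 z-axis [-0.002 -0.    -1.   ] tcp [ 0.6535 -0.0032  0.1382] t 26.75
```

```bash
python3 -m pendant '{"slide":[[0.003,-0.003,0.05],[0,0,0.12],[0,0,0.1],[0,0,0.06],[0,0,0.025],[0,0,0.015],[0,0,0.007],[0,0,0],[0,0,0]],"dr":[[0,0,0],[0,0,0],[0,0,0],[0,0,0],[0,0,0],[0,0,0],[0,0,0],[0,0,0],[0,0,0]],"claw":[0,0,0,0,0,0,0,0,0]}' 20
python3 -m pendant '{"slide":[[0,0,0],[0,0,0],[0,0,0],[0,0,0],[0,0,0],[0,0,0],[0,0,-0.1],[0,0,-0.15],[0,0,-0.15],[0,0,-0.1]],"dr":[[0,0,0],[0,0,0],[0,0,0],[0,0,0],[0,0,0],[0,0,0],[0,0,0],[0,0,0],[0,0,0],[0,0,0]],"claw":[0,0,1,1,1,1,1,1,1,1]}' 20
python3 -c "
from h import *
go([.62,.34,.3])"
```

```text
clock: 27.65
position: [0.6563, -0.0023, 0.0267]
ee_rot: [-2.996, 0.945, -0.001]
force: [-1.5, -0.9, 5.1]
width: 0.406
gripper_force: 20.0
clock: 28.65
position: [0.6565, -0.0024, 0.1784]
ee_rot: [-2.996, 0.945, -0.002]
force: [1.4, -1.0, 0.4]
width: 0.991
gripper_force: 0.0
slide total [-0.754 -0.865 -0.406] turn total 0.0 j7 -1.7 z-axis [ 0.001 -0.    -1.   ] tcp [ 0.6565 -0.0024  0.1784] t 28.65
```

```bash
python3 -m pendant '{"slide":[[0,0,-0.15],[0,0,-0.15],[-0.1,-0.115,-0.05],[-0.1,-0.115,-0.05],[-0.1,-0.115,0],[-0.1,-0.115,0],[-0.1,-0.115,0],[-0.1,-0.115,0],[-0.1,-0.115,0],[-0.05,-0.06,0]],"dr":[[0,0,0],[0,0,0],[0,0,0],[0,0,0],[0,0,0],[0,0,0],[0,0,0],[0,0,0],[0,0,0],[0,0,0]],"claw":[1,1,1,1,1,1,1,1,1,1]}' 20
python3 -m pendant '{"slide":[[0,-0.1,0],[0,-0.1,0],[0,0,0],[0,0,0]],"dr":[[0,0,0],[0,0,0],[0,0,0],[0,0,0]],"claw":[1,1,1,1]}' 20
python3 - <<'E'
from h import *
a=arm.get_image("top");b=arm.get_image("scene")
x=cv2.resize(a[150:330,170:490],None,fx=2.5,fy=2.5)[:300*2]
y=cv2.resize(b[150:340,160:480],None,fx=2.5,fy=2.5)
cv2.imwrite("pics/endt.png",x[:,:,::-1]);cv2.imwrite("pics/ends.png",y[:,:,::-1])
E
```

```text
clock: 29.65
position: [0.6187, 0.3456, 0.2944]
ee_rot: [-2.999, 0.935, 0.005]
force: [-0.7, 0.8, -0.1]
width: 0.997
gripper_force: 0.0
clock: 30.05
position: [0.6549, 0.3888, 0.2945]
ee_rot: [2.995, -0.944, -0.003]
force: [0.2, -0.0, 0.2]
width: 1.007
gripper_force: 0.0
```

View pics/endt.png

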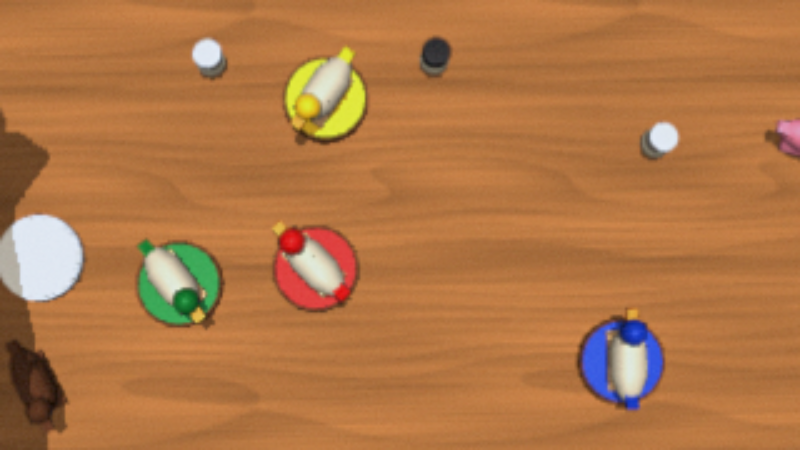

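View pics/ends.png

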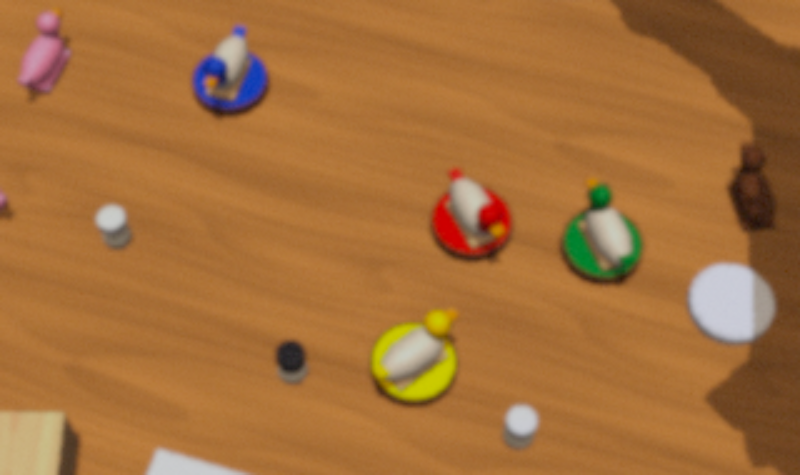

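All four ducks stand upright on their own stands, and the bare dark duck hasn't moved. I'll check the offsets numerically before handing in.

```bash
python3 - <<'E'
from h import *
S={"green":(.4625,.152,-142),"red":(.476,.010,43.7),"blue":(.373,-.306,0),"yellow":(.6545,-.003,145)}
for cam in("top","scene"):
    im=arm.get_image(cam);cal=arm.calibration(cam)
    B=[(a,ray(cal,p,.049)[0]) for a,p in blobs(mask(im,"body"),60)]
    for n,s in S.items():
        c=[(a,((w-s[:2])*1000).round(1)) for a,w in B if np.linalg.norm(w-s[:2])<.045]
        print(cam,n,c,"expect",(-6.6*np.array([np.cos(np.radians(s[2])),np.sin(np.radians(s[2]))])).round(1))
E
```

```text
top green [(263, array([7.7, 5.5]))] expect [5.2 4.1]
top red [(274, array([-2.4, -3.3]))] expect [-4.8 -4.6]
top blue [(278, array([-6.4, -0. ]))] expect [-6.6 -0. ]
top yellow [(234, array([ 8.7, -5.6]))] expect [ 5.4 -3.8]
scene green [(263, array([7.3, 5.3]))] expect [5.2 4.1]
scene red [(179, array([-0.1, -5.8]))] expect [-4.8 -4.6]
scene blue [(154, array([-10.,   4.]))] expect [-6.6 -0. ]
scene yellow [(276, array([8.3, 0.4]))] expect [ 5.4 -3.8]
```

All are within about 5 mm of centre, so I'm handing in.

```bash
python3 -c "
from cell import arm
print(arm.sign_off())"
```

```text
the job is handed in; nothing more can be done
None
```

All four painted ducks stand upright on the stands of their own head colours, within about 6 mm of centre by my camera check; the arm never went near the bare-wood ducks, and the job was handed in at about 30 s of the 112 s allowed (sign-off returned no verdict).

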